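Roll a reel spindle mark-up and square it to the stop

ROBOT

A 6-joint arm with a two-finger parallel gripper is mounted at the origin on the work surface. World frame = base frame: x ahead of the robot, y to its left, z up, the work surface at z = 0. Lengths are in m, angles in rad, forces in N, time in s.
With the tool pointing down it reaches from about 0.425 to 0.95 m from the base axis. Payload 3.5 kg.
Tool frame: the origin (TCP) lies at the centre of the arm's flange, where the gripper is bolted on; the fingertips stand 173 mm ahead of it and the grasp point (between the pads) lies 155 mm ahead of it (ctrl.tcp_to_grasp is the distance from the TCP to the grasp point, in m); z points along the fingers, x is the direction in which the jaws open and shut, and the axes are right-handed (so a half turn about z gives the same grasp; the last joint's range is limited). The gripper opens to 85 mm and grips with 20 to 120 N. Pads are 22 mm wide; open, the fingers measure 114 mm over their backs; the gripper's body (76 mm by 85 mm) begins 54 mm behind the grasp point. The pads swing forward as they close: fully open they stand 13 mm farther back than shut.
Start: joints at [1.167, 0.286, 1.577, -0, 1.279, -0.15], TCP at [0.169, 0.653, 0.405] pointing down, gripper open.
Joint ranges: [-2.77, 2.77], [-0.9, 2.22], [0.21, 2.48], [-1.53, 4.67], [0.24, 2.81], [-2.84, 2.84]. Speed limits (rad/s): [2.79, 2.79, 3.14, 3.14, 3.14, 3.14].

INTERFACE

Orientations are given as a unit quaternion [x, y, z, w].
In Python, from plant import readout, imaging, ctrl, spotter gives the robot as it stands.
- The arm moves only by the tool apply_moves, never from a script. Its argument "steps" is a list of rows, each an object of numbers: "tx", "ty", "tz": the shift along the tool's x, y, z in mm; "wx", "wy", "wz": the turn, a rotation vector about the tool's x, y, z in rad. In form: [{"tx": .., "ty": .., "tz": .., "wx": .., "wy": .., "wz": ..}, ...]. A call has 1 to 12 rows; each row is the pose to reach, as a shift and turn from the pose commanded when the call began, along the tool's axes at that moment; what a row does not reach only later rows make up. A row lasts 1/10 s, in which the tool goes at most 50 mm and 8.59 degrees, less where a joint would pass 70% of its speed; a pose out of reach is approached as far as the arm can. A call with a gripper value outside its range is refused whole. "hand" is the opening, from 0 (shut) to 1 (fully open), set as the call begins (left out, the last holds). The fingers move at their own pace and stop on an object; "force" is the grip in N (left out, the last holds). Time passes only in rows, so rows that repeat a pose let the fingers close. It gives the time, the measured TCP pose, the force and the opening at its end, in the units of the state.
- readout.get_state(): the state, without advancing time (a new reading comes with each control period).
- imaging.read_camera(name): name is "scene" or "top"; returns a dict with "img" (480x640x3 uint8, red, green, blue), "vfov" (degrees; the focal length in pixels is half the picture's height over the tangent of half this angle, whatever the lens; pixels are square), "cx", "cy" (the principal point, pixels), "R" (3x3) and "t" (3): a world point X has camera coordinates R X + t. Camera axes: x right, y down, z forward; pixel columns grow to the right and rows downward; lengths in m; the calibration is good to about 2 mm. A picture is of the moment at which its call begins. There is no depth.
- ctrl.sign_off(): hands the job in, once; it reports no verdict.
Trained networks look in the newest picture that a camera, given by its name, has taken for a name from the list of things; names that differ only in an ending like _2 or _b are one class to them, and where a whole thing is asked for, a point or a joint stands for the part that bears it (a point fixed in the world has none). Each returns a list of dicts, best first, with "confidence" (0 to 1); they miss things now and then, are a little off and sometimes report something else, mostly with a low value. They report only what shows in the picture. A call takes as long as a camera call. They do not tell look-alikes from the thing itself.
- spotter.trace(camera, label): "region" (480x640 bool, what is visible of it) and "uv" ([column, row] in pixels, amid what is visible of it).
The state is a dict: "time": time; "qpos": joint angles; "dq": joint speeds; "joint_efforts": joint torques, N m; "eef_pos": TCP position; "tcp_rot": TCP orientation; "contact_force": force on the tool from outside, world axes, zero at the start; "wrist_torque": the same for the moment, N m; "opening": opening from 0.0 (shut) to 1.0 (fully open).
Only numpy, scipy, OpenCV 4.12 (cv2) and the standard library are available. Lean on these libraries where they do the work, as an engineer would, in place of code of your own. Each camera call takes 0.05 s, during which the arm holds its last target.

TASK

The reel spindle lying in front of the black stop bar has to be ready for fitting its drive key: roll it over on the bench, without picking it up, until the flat with the red stripe faces up, and push it gently, still that way up, until it lies flush along the stop bar with its whole eight-sided length against it. Leave the spare spindle and everything else where they are.

Things in the scene. Friction and masses are not known exactly. Their poses are not given: they have to be found in the camera images.
- spindle_a_center (a point): centre of a nickel-plated spindle lying on the bench: eight-sided prism 60 mm across flats, flats 25 x 140 mm, plus a journal 24 mm across, 28 mm long on each end. At rest the centre is 30 mm up, upright side flats span 18 to 42 mm height. y: long axis; z: out of the red-striped (marked) flat; black stripe opposite; red dots on the end faces near the marked flat. This or spindle_b lies before the stop bar
- spindle_b_center (a point): centre of an identical spindle, same axes; of the two, one lies in front of the stop bar (to be worked on), the other far to the right (spare). 0.4 to 0.85 kg. Each roll onto the next flat turns it 45 degrees and carries it 25 mm. A level push on its side flat makes it slide (1 to 5 N); to tip it, push forward and up together so the finger carries that side up in an arc about the opposite bottom edge
- stop: blackened steel stop bar fixed to the bench, 30 mm thick (x), 260 mm long (y), 40 mm high; origin at the centre of its underside, x away from the robot, y along the bar. Its front face, towards the robot, is at x = -15 mm in its frame: a spindle flush against it has its centre at x = -45 mm. Two 8 mm high feet stick out behind
- upright_spindle: bystander: a third eight-sided nickel spindle standing on end, 60 mm across flats, 168 mm tall; origin at the centre of its underside; loose, leave it alone
- lens_cap: bystander: blackened steel lens cap, disc 86 mm across, 20 mm high; origin at the centre of its underside; loose, leave it alone
- fuse_block: bystander: white porcelain fuse block 50 x 90 mm, 42 mm high; origin at the centre of its underside; loose, leave it alone
- film_can: bystander: flat round aluminium film can 188 mm across, 31 mm high; origin at the centre of its underside; loose, leave it alone
- cleaner: bystander: amber glass bottle of lens cleaner, 52 mm across, 130 mm high; origin at the centre of its underside; loose, leave it alone
- core_cup: bystander: black plastic cup, 72 mm across, 70 mm high; origin at the centre of its underside; loose, leave it alone
Things that resemble listed ones, but are neither listed nor needed, are in the scene too. Leave any pink look-alike of the part that bears spindle_b_center alone.

How it is judged:
At the end, for the whole second after the job is handed in: The spindle from in front of the stop bar rests on the bench, red-striped flat up (0.12 rad), flush along the bar's front face (centre within 5 mm of touching, axis within 0.05 rad, centre within 60 mm of the bar's middle), at rest; the spare is within 30 mm of its start (((angle between spindle_a_center's own z axis and vertical below 0.12 rad and x of spindle_a_center in the frame of stop between -0.05 and -0.04 m and y of spindle_a_center in the frame of stop between -0.06 and 0.06 m and angle between the y axis of spindle_a_center and the y axis of stop, either way round below 0.05 rad and height (world z) of spindle_a_center below 0.034 m and linear speed of spindle_a below 0.01 m/s and angular speed of spindle_a below 0.1 rad/s and distance of spindle_b_center from where it was at the start of the episode below 0.03 m) or (angle between spindle_b_center's own z axis and vertical below 0.12 rad and x of spindle_b_center in the frame of stop between -0.05 and -0.04 m and y of spindle_b_center in the frame of stop between -0.06 and 0.06 m and angle between the y axis of spindle_b_center and the y axis of stop, either way round below 0.05 rad and height (world z) of spindle_b_center below 0.034 m and linear speed of spindle_b below 0.01 m/s and angular speed of spindle_b below 0.1 rad/s and distance of spindle_a_center from where it was at the start of the episode below 0.03 m))).
It fails at once if both lying spindles were moved (the spare must be left alone: within 30 mm) (distance of each of spindle_a_center, spindle_b_center from where it was at the start of the episode above 0.03 m).
It fails at once if a spindle was lifted off the bench (centre above 70 mm) (height (world z) of any of spindle_a_center, spindle_b_center above 0.07 m).
It fails at once if a spindle was driven hard against the stop bar (more than 40 N) (contact force between any of spindle_a, spindle_b and stop above 40 N).
It fails at once if a bystander was moved by more than 30 mm (distance of any of upright_spindle, lens_cap, fuse_block, film_can, cleaner, core_cup from where it was at the start of the episode above 0.03 m).
It also fails if it takes over 48 s, if anything falls off the work surface, if the arm or the gripper's body presses on something with over 40 N, if the wrist force passes 120 N, or if a joint passes its speed limit or range.

## Working session

There is one attempt and no reset: what is moved stays moved. The work goes in short steps, Python scripts to look and compute and a tool call to move; the robot and the scene stay as the last step left them, time stands still between calls to the robot, and variables do not carry over. Pictures are saved under pics/ and viewed, and the job is handed in when it is done.

Besides the shell and the picture viewer there is one more tool, called after "Call:" as a command line: name --argument value ..., lists and objects as JSON in quotes. apply_moves: Moves the arm, as the interface text tells. Its arguments: {"type":"object","properties":{"steps":{"type":"array","items":{"type":"object","properties":{"tx":{"type":"number"},"ty":{"type":"number"},"tz":{"type":"number"},"wx":{"type":"number"},"wy":{"type":"number"},"wz":{"type":"number"}}}},"hand":{"type":"number"},"force":{"type":"number"}},"required":["steps"]}

```bash
mkdir -p pics; ls
python3 - <<'E'
from plant import readout, imaging, ctrl, spotter
import cv2
s=readout.get_state();print(s)
for c in("scene","top"):
    d=imaging.read_camera(c);cv2.imwrite(f"pics/{c}0.png",d["img"][:,:,::-1]);print(c,d["vfov"],d["cx"],d["cy"],d["R"],d["t"])
    for n in("spindle_a_center","stop"):
        for r in spotter.trace(c,n):print(c,n,r["confidence"],r["uv"],r["region"].sum())
E
```

```text
pics
{'time': 0.0, 'qpos': array([ 1.16698954e+00,  2.87214616e-01,  1.57818094e+00,  1.82947541e-05,
        1.27860114e+00, -1.50027103e-01]), 'dq': array([-0.00043463,  0.00013522,  0.00097068,  0.00108702, -0.00058634,
       -0.00066779]), 'joint_efforts': array([ 9.59272038e-04, -4.05977225e+01, -2.92633402e+01,  7.53660014e-07,
        5.94314173e-03,  8.86444923e-06]), 'eef_pos': array([0.16935805, 0.65315346, 0.40331191]), 'tcp_rot': array([ 7.90906973e-01,  6.11935221e-01, -1.05421127e-03,  5.77557202e-04]), 'contact_force': array([-0.08438021,  1.17365399,  0.49786773]), 'wrist_torque': array([ 0.02889764, -0.02676755,  0.02604233]), 'opening': 1.0022678208576028}
scene 48.29460173063938 311.9999631718941 235.38804729786898 [[ 0.16403848  0.98641946  0.00824802]
 [ 0.79275215 -0.12684704 -0.59619951]
 [-0.58705656  0.1043383  -0.80279394]] [-0.13427146 -0.37045306  1.61492704]
scene spindle_a_center 0.76 [110.7, 261.0] 1912
scene stop 0.77 [277.2, 318.4] 2724
top 52.15865516417347 313.05108658383756 236.91266034819935 [[-0.01165116 -0.99991164 -0.0064005 ]
 [-0.99062092  0.01241392 -0.1360738 ]
 [ 0.13614123  0.00475505 -0.99067803]] [0.02501181 0.51393993 1.14143014]
top spindle_a_center 0.87 [497.5, 240.3] 1873
top spindle_a_center 0.44 [124.8, 250.5] 1154
```

View pics/scene0.png

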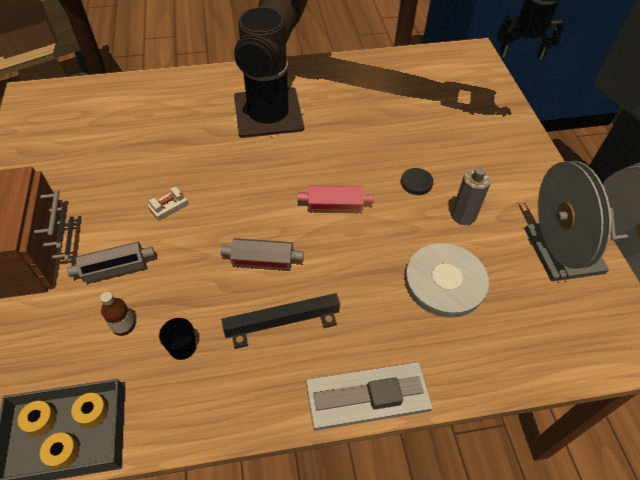

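View pics/top0.png

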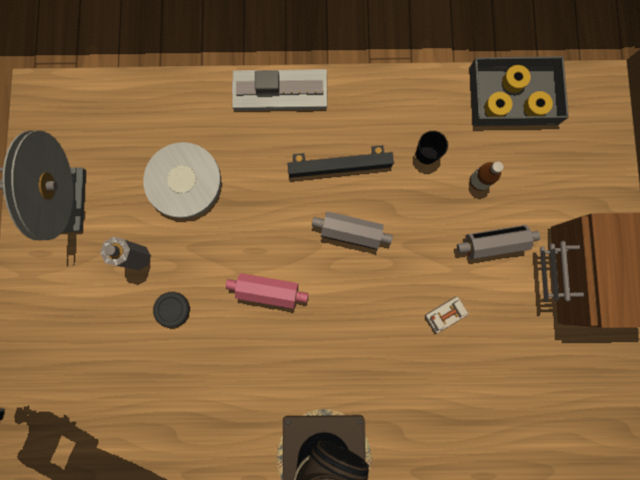

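Run:
```python
import cv2,numpy as np
a=cv2.imread("pics/scene0.png")[220:345,200:360];b=cv2.imread("pics/top0.png")[140:260,280:410]
a=cv2.resize(a,None,fx=4.5,fy=4.5,interpolation=2);cv2.imwrite("pics/za.png",a)
cv2.imwrite("pics/zb.png",cv2.resize(b,None,fx=4.5,fy=4.5,interpolation=2))
```

```text
(no output)
```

View pics/za.png

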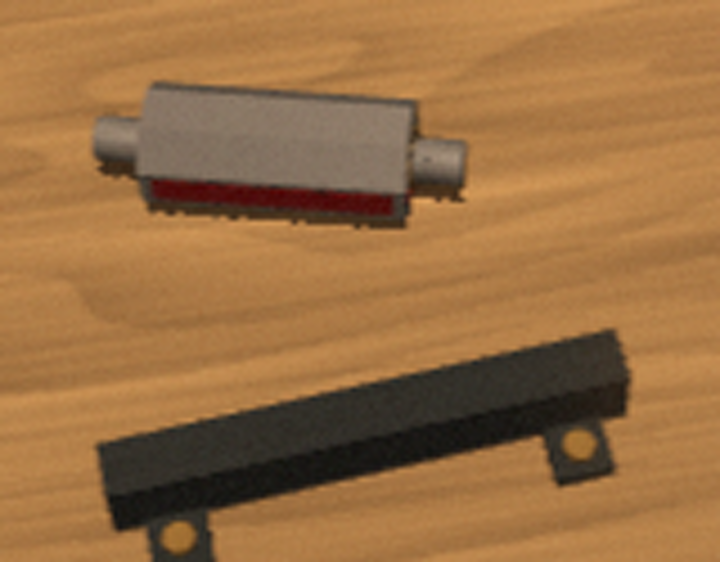

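View pics/zb.png

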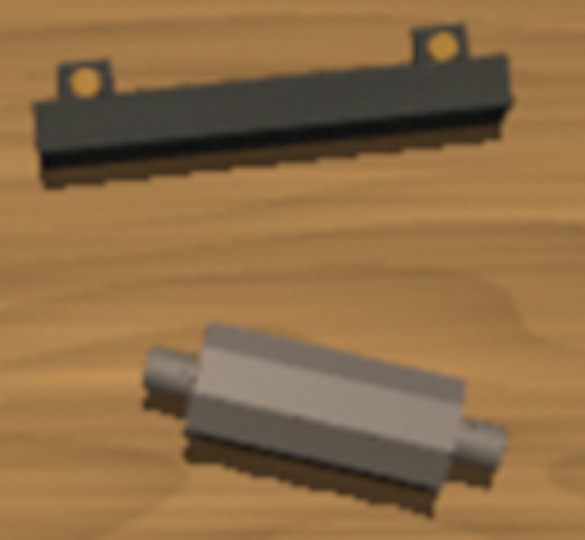

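```bash
cat > h.py <<'E'
import numpy as np,cv2
from scipy.optimize import minimize
def octo(n=8):
    a=np.radians(22.5+45*np.arange(8));R=30/np.cos(np.radians(22.5))
    return np.array([[R*np.cos(t),y,R*np.sin(t)] for t in a for y in(-70,70)])/1000
def jour(s):
    a=np.radians(15*np.arange(24))
    return np.array([[12*np.cos(t),s*y,12*np.sin(t)] for t in a for y in(68,98)])/1000
def box():return np.array([[x,y,z] for x in(-15,15) for y in(-130,130) for z in(0,40)])/1000
SP=[octo(),jour(1),jour(-1)];ST=[box()]
def proj(P,d):
    c=P@d["R"].T+d["t"];f=240/np.tan(np.radians(d["vfov"])/2)
    return c[:,:2]/c[:,2:]*f+[d["cx"],d["cy"]]
def place(P,x,y,yaw,z):
    c,s=np.cos(yaw),np.sin(yaw);return P@np.array([[c,-s,0],[s,c,0],[0,0,1]]).T+[x,y,z]
def sil(parts,p,z,d):
    m=np.zeros((480,640),np.uint8)
    for P in parts:
        h=cv2.convexHull(proj(place(P,*p,z),d).astype(np.float32))
        cv2.fillConvexPoly(m,np.round(h*16).astype(np.int32),255,cv2.LINE_AA,4)
    return m/255.
def fit(parts,p0,z,dm):
    # dm: list of (cam dict, mask)
    def cost(q):
        p=np.array(q)*[.01,.01,.1]+p0
        e=0
        for d,m in dm:
            s=sil(parts,p,z,d);e+=np.abs(s-m).sum()/m.sum()
        return e
    best=None
    for y0 in(-1.5,0,1.5):
        r=minimize(cost,[0,0,y0],method="Nelder-Mead",options=dict(initial_simplex=np.array([[0,0,y0],[2,0,y0],[0,2,y0],[0,0,y0+1]]),xatol=.005,fatol=1e-5,maxiter=400))
        if best is None or r.fun<best.fun:best=r
    return np.array(best.x)*[.01,.01,.1]+p0,best.fun
def ray(u,v,z,d):
    f=240/np.tan(np.radians(d["vfov"])/2)
    w=d["R"].T@np.array([(u-d["cx"])/f,(v-d["cy"])/f,1]);c=-d["R"].T@d["t"]
    return c+w*(z-c[2])/w[2]
def graymask(img,roi,kind):
    x0,y0,x1,y1=roi;m=np.zeros((480,640),bool)
    hsv=cv2.cvtColor(img,cv2.COLOR_RGB2HSV).astype(int)
    H,S,V=hsv[...,0],hsv[...,1],hsv[...,2]
    if kind=="sp": k=((S<75)&(V>50))|(((H<5)|(H>173))&(S>120)&(V>50))
    else: k=(V<62)&(S<90)
    m[y0:y1,x0:x1]=k[y0:y1,x0:x1]
    m=cv2.morphologyEx(m.astype(np.uint8),cv2.MORPH_CLOSE,np.ones((3,3)))
    n,l,st,_=cv2.connectedComponentsWithStats(m)
    i=1+np.argmax(st[1:,4]);return (l==i).astype(float)
E
cat > meas.py <<'E'
import sys;from h import *
from plant import imaging
D={c:imaging.read_camera(c) for c in("scene","top")}
rois=dict(scene=((205,225,320,285),(210,285,350,345)),top=((305,200,400,260),(280,140,400,185)))
for i,(parts,z,k) in enumerate(((SP,.03,"sp"),(ST,0,"st"))):
    dm=[(D[c],graymask(D[c]["img"],rois[c][i],k)) for c in D]
    m=dm[1][1];v,u=np.nonzero(m);p0=ray(u.mean(),v.mean(),.03,D["top"]);p0=np.array([p0[0],p0[1],0])
    print(k,p0,[q[1].sum() for q in dm])
    for nm,sub in(("both",dm),("scene",dm[:1]),("top",dm[1:])):print(nm,*fit(parts,p0,z,sub))
    p,_=fit(parts,p0,z,dm)
    for (d,m),c in zip(dm,D):
        im=d["img"][:,:,::-1].copy();s=sil(parts,p,z,d)
        ct,_=cv2.findContours((s>.5).astype(np.uint8),0,1)
        x0,y0,x1,y1=rois[c][i];big=cv2.resize(im[y0:y1,x0:x1],None,fx=3,fy=3);mb=cv2.resize((m*255).astype(np.uint8)[y0:y1,x0:x1],None,fx=3,fy=3)
        for q in ct:cv2.polylines(big,[((q-[x0,y0])*3+1).astype(np.int32)],True,(0,255,0))
        o=np.vstack([big,cv2.cvtColor(mb,8)]);cv2.imwrite(f"pics/o_{k}_{c}.png",o)
E
python3 meas.py
python3 - <<'E'
import cv2,numpy as np
I=[cv2.imread(f"pics/o_{k}_{c}.png") for k in("sp","st") for c in("scene","top")]
W=np.zeros((600,800,3),np.uint8)
for i,a in enumerate(I):
    a=cv2.resize(a,None,fx=.9,fy=.8);y,x=(i//2)*300,(i%2)*400;a=a[:300,:400];W[y:y+a.shape[0],x:x+a.shape[1]]=a
cv2.imwrite("pics/o.png",W)
E
```

```text
sp [ 0.53060005 -0.0751567   0.        ] [np.float64(1707.0), np.float64(1645.0)]
both [ 0.53027061 -0.07327201 -0.24302217] 0.3332550867260115
scene [ 0.52931467 -0.07411499 -0.23131781] 0.16828974120403872
top [ 0.53046396 -0.07386949 -0.24631586] 0.16405745276834138
st [ 0.68108641 -0.04980865  0.        ] [np.float64(2251.0), np.float64(450.0)]
both [ 0.69525612 -0.051377    0.11062733] 3.4572798185071942
scene [ 0.6982368  -0.04788945  0.09962744] 0.2745986533218352
top [ 0.67186201 -0.05217617  0.11238454] 3.1249324618736383
```

View pics/o.png

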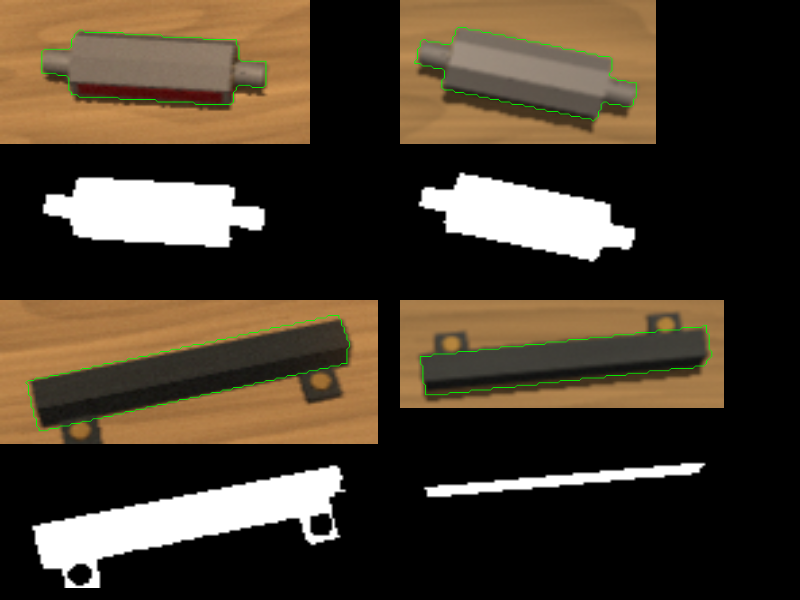

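Run:
```python
from h import *
from plant import imaging
D={c:imaging.read_camera(c) for c in("scene","top")}
im=D["top"]["img"]
z=cv2.resize(im[145:190,275:405,::-1],None,fx=6,fy=6,interpolation=2);cv2.imwrite("pics/s1.png",z)
for c,pts in(("top",[(42,152),(512,100),(35,102),(507,57)]),("scene",[(97,445),(613,330),(113,497),(628,380)])):
    off=(280,140) if c=="top" else(200,220)
    P=np.array([ray(off[0]+u/4.5-.4,off[1]+v/4.5-.4,.04,D[c]) for u,v in pts]);print(c,P.round(4).tolist())
    for a,b in((0,1),(2,3)):
        d=P[b]-P[a];print("yaw",np.arctan2(d[0],-d[1]) if d[1]<0 else np.arctan2(-d[0],d[1]),np.linalg.norm(d),(P[a]+P[b])/2)
```

```text
top [[0.6704, 0.0757, 0.04], [0.6959, -0.1792, 0.04], [0.6983, 0.0793, 0.04], [0.72, -0.1773, 0.04]]
yaw 0.09989207902900428 0.25616852844910215 [ 0.68312994 -0.05179517  0.04      ]
yaw 0.08448022690669815 0.2575743337850196 [ 0.70915515 -0.04901643  0.04      ]
scene [[0.6952, -0.1787, 0.04], [0.6721, 0.078, 0.04], [0.7239, -0.173, 0.04], [0.701, 0.0799, 0.04]]
yaw 0.08965074744249514 0.25772399735781837 [ 0.68362414 -0.05035302  0.04      ]
yaw 0.09039105580013809 0.2539130854698737 [ 0.71245753 -0.04656513  0.04      ]
```

View pics/s1.png

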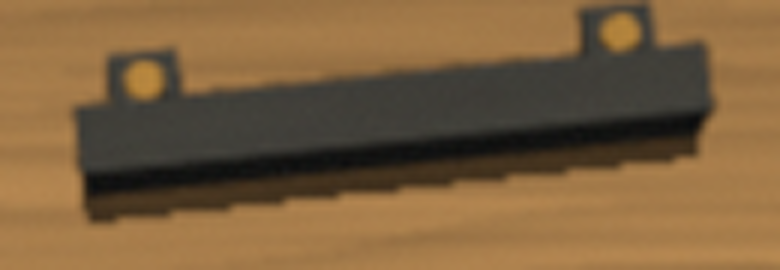

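```bash
cat > mv.py <<'E'
import numpy as np
from scipy.spatial.transform import Rotation as Ro
def toolrot(phi,tilt):
    # tool x along (cos phi, sin phi), z down, then turned by tilt about tool y
    x=np.array([np.cos(phi),np.sin(phi),0]);z=np.array([0,0,-1.]);y=np.cross(z,x)
    return Ro.from_matrix(np.c_[x,y,z])*Ro.from_rotvec([0,tilt,0])
def rel(p0,R0,p1,R1):
    t=R0.inv().apply(np.array(p1)-p0)*1000;w=(R0.inv()*R1).as_rotvec()
    return t.round(1),w.round(4)
def apply(p0,R0,t,w):
    return np.array(p0)+R0.apply(np.array(t)/1000),R0*Ro.from_rotvec(w)
E
python3 - <<'E'
from mv import *
from plant import readout
s=readout.get_state();print(s["time"],s["eef_pos"])
p0=np.array([.1694,.6532,.405]);R0=Ro.from_quat(s["tcp_rot"])
# fully down start assumption check
print(R0.as_matrix().round(4))
R0=Ro.from_quat([.790907,.611935,0,0])
phi=-.243;C=np.array([.530,-.0738,.030]);ax=np.array([-np.sin(phi),np.cos(phi),0])
J=C+.086*ax
R1=toolrot(phi,-np.pi/8)
p1=J-.157*R1.apply([0,0,1]);print("J",J,"TCP grasp",p1)
p1h=p1.copy();p1h-=R1.apply([0,0,.10]); p1h[2]+=.05
print("hover",p1h,rel(p0,R0,p1h,R1))
d=np.linalg.norm(p1h-p0);print(d,(R0.inv()*R1).magnitude()*57.3)
E
```

```text
0.5 [0.16942579 0.65336656 0.40469916]
[[ 0.2511  0.968  -0.    ]
 [ 0.968  -0.2511 -0.    ]
 [-0.      0.     -1.    ]]
J [0.55069294 0.00967336 0.03      ] TCP grasp [ 0.60900908 -0.00478313  0.17504909]
hover [ 0.64615312 -0.01399109  0.31743704] (array([-526.1,  629. ,   87.6]), array([ 0.306 , -0.3093,  1.5381]))
0.824684642837831 91.59321541444683
```

Call:
apply_moves --steps '[{"tx": -526, "ty": 629, "tz": 88, "wx": 0.306, "wy": -0.309, "wz": 1.538}, {"tx": -526, "ty": 629, "tz": 88, "wx": 0.306, "wy": -0.309, "wz": 1.538}, {"tx": -526, "ty": 629, "tz": 88, "wx": 0.306, "wy": -0.309, "wz": 1.538}, {"tx": -526, "ty": 629, "tz": 88, "wx": 0.306, "wy": -0.309, "wz": 1.538}, {"tx": -526, "ty": 629, "tz": 88, "wx": 0.306, "wy": -0.309, "wz": 1.538}, {"tx": -526, "ty": 629, "tz": 88, "wx": 0.306, "wy": -0.309, "wz": 1.538}, {"tx": -526, "ty": 629, "tz": 88, "wx": 0.306, "wy": -0.309, "wz": 1.538}, {"tx": -526, "ty": 629, "tz": 88, "wx": 0.306, "wy": -0.309, "wz": 1.538}, {"tx": -526, "ty": 629, "tz": 88, "wx": 0.306, "wy": -0.309, "wz": 1.538}, {"tx": -526, "ty": 629, "tz": 88, "wx": 0.306, "wy": -0.309, "wz": 1.538}, {"tx": -526, "ty": 629, "tz": 88, "wx": 0.306, "wy": -0.309, "wz": 1.538}, {"tx": -526, "ty": 629, "tz": 88, "wx": 0.306, "wy": -0.309, "wz": 1.538}]' --hand 0.8

```text
time: 1.7
eef_pos: [0.5173, 0.166, 0.3409]
tcp_rot: [0.974, -0.12, -0.193, -0.024]
contact_force: [1.0, 0.4, -0.7]
opening: 0.802
```

```bash
cat > pl.py <<'E'
from mv import *
from plant import readout
s=readout.get_state();p=s["eef_pos"];R=Ro.from_quat(s["tcp_rot"])
print("t",s["time"],"p",p.round(4),"F",s["contact_force"].round(2),"open",round(s["opening"],3),"q",s["qpos"].round(2),"dq",abs(s["dq"]).max().round(3))
E
python3 - <<'E'
from pl import *
R1=toolrot(-.243,-np.pi/8);print(rel(p,R,[.6462,-.0140,.3174],R1))
E
```

```text
t 1.7 p [0.5173 0.166  0.3409] F [ 0.97  0.39 -0.72] open 0.802 q [0.11 0.12 1.9  0.13 1.49 0.31] dq 0.795
(array([164.9, 143.4, -42.8]), array([-0.0012, -0.0007, -0.0017]))
```

Call:
apply_moves --steps '[{"tx": 165, "ty": 143, "tz": -43}, {"tx": 165, "ty": 143, "tz": -43}, {"tx": 165, "ty": 143, "tz": -43}, {"tx": 165, "ty": 143, "tz": -43}, {"tx": 165, "ty": 143, "tz": -43}, {"tx": 165, "ty": 143, "tz": -43}, {"tx": 165, "ty": 143, "tz": -43}, {"tx": 165, "ty": 143, "tz": -43}]'

```text
$.steps[0]: bad value
```

Run:
```python
from pl import *
R1=toolrot(-.243,-np.pi/8);print(rel(p,R,[.6462,-.0140,.3174],R1))
print(rel(p,R,[.609,-.0048,.1751],R1))
```

```text
t 1.7 p [0.5173 0.166  0.3409] F [ 0.97  0.39 -0.72] open 0.802 q [0.11 0.12 1.9  0.13 1.49 0.31] dq 0.795
(array([164.9, 143.4, -42.8]), array([-0.0012, -0.0007, -0.0017]))
(array([183.8, 143.5, 103.3]), array([-0.0012, -0.0007, -0.0017]))
```

Call:
apply_moves --steps '[{"tx": 165, "ty": 143, "tz": -43, "wx": 0, "wy": 0, "wz": 0}, {"tx": 165, "ty": 143, "tz": -43, "wx": 0, "wy": 0, "wz": 0}, {"tx": 165, "ty": 143, "tz": -43, "wx": 0, "wy": 0, "wz": 0}, {"tx": 165, "ty": 143, "tz": -43, "wx": 0, "wy": 0, "wz": 0}, {"tx": 165, "ty": 143, "tz": -43, "wx": 0, "wy": 0, "wz": 0}, {"tx": 165, "ty": 143, "tz": -43, "wx": 0, "wy": 0, "wz": 0}, {"tx": 165, "ty": 143, "tz": -43, "wx": 0, "wy": 0, "wz": 0}, {"tx": 165, "ty": 143, "tz": -43, "wx": 0, "wy": 0, "wz": 0}]'

```text
time: 2.5
eef_pos: [0.6454, -0.0103, 0.3173]
tcp_rot: [0.974, -0.118, -0.194, -0.024]
contact_force: [0.7, 0.3, 0.2]
opening: 0.799
```

Run:
```python
from pl import *
R1=toolrot(-.243,-np.pi/8);print(rel(p,R,[.6462,-.0140,.3174],R1))
print(rel(p,R,[.609,-.0048,.1751],R1))
```

```text
t 2.5 p [ 0.6454 -0.0103  0.3173] F [0.68 0.28 0.16] open 0.799 q [-0.18  0.37  1.65  0.03  1.52  0.06] dq 0.009
(array([ 1.5,  3.4, -0.7]), array([-0.0001,  0.0003,  0.0013]))
(array([ 20.6,   3.4, 145.4]), array([-0.0001,  0.0003,  0.0013]))
```

Call:
apply_moves --steps '[{"tx": 21, "ty": 3.5, "tz": 40, "wx": 0, "wy": 0, "wz": 0}, {"tx": 21, "ty": 3.5, "tz": 80, "wx": 0, "wy": 0, "wz": 0}, {"tx": 21, "ty": 3.5, "tz": 105, "wx": 0, "wy": 0, "wz": 0}, {"tx": 21, "ty": 3.5, "tz": 105, "wx": 0, "wy": 0, "wz": 0}, {"tx": 21, "ty": 3.5, "tz": 105, "wx": 0, "wy": 0, "wz": 0}]'

```text
time: 3.0
eef_pos: [0.6249, -0.0087, 0.213]
tcp_rot: [0.974, -0.118, -0.193, -0.024]
contact_force: [-0.8, 0.2, 0.2]
opening: 0.801
```

Run:
```python
from pl import *
R1=toolrot(-.243,-np.pi/8)
print(rel(p,R,[.609,-.0048,.1751],R1))
from plant import imaging
import cv2
a=imaging.read_camera("scene")["img"][200:320,180:380,::-1];b=imaging.read_camera("top")["img"][130:260,260:420,::-1]
cv2.imwrite("pics/c1.png",np.vstack([cv2.resize(a,(500,300)),cv2.resize(b,(369,300))[:, :] if 0 else cv2.copyMakeBorder(cv2.resize(b,(369,300)),0,0,0,131,0)]))
```

```text
t 3.0 p [ 0.6249 -0.0087  0.213 ] F [-0.79  0.21  0.18] open 0.801 q [-0.18  0.46  1.75  0.02  1.33  0.05] dq 0.052
(array([-0.6, -0. , 41.3]), array([ 0.0004, -0.0005,  0.0016]))
```

View pics/c1.png

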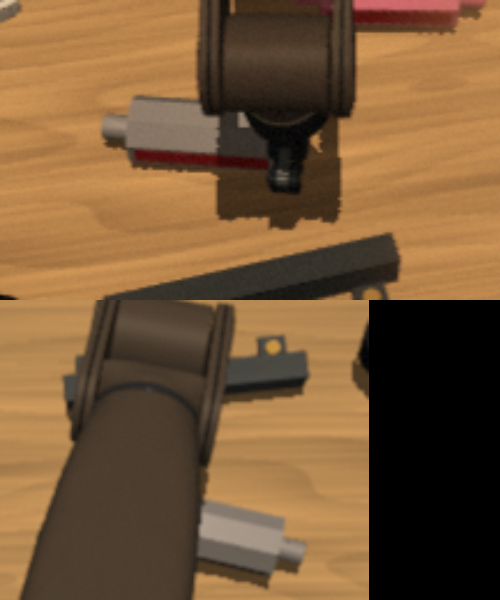

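Call:
apply_moves --steps '[{"tx": -0.5, "ty": 0, "tz": 15, "wx": 0, "wy": 0, "wz": 0}, {"tx": -0.5, "ty": 0, "tz": 28, "wx": 0, "wy": 0, "wz": 0}, {"tx": -0.5, "ty": 0, "tz": 35, "wx": 0, "wy": 0, "wz": 0}, {"tx": -0.5, "ty": 0, "tz": 41, "wx": 0, "wy": 0, "wz": 0}, {"tx": -0.5, "ty": 0, "tz": 41, "wx": 0, "wy": 0, "wz": 0}, {"tx": -0.5, "ty": 0, "tz": 41, "wx": 0, "wy": 0, "wz": 0}]'

```text
time: 3.7
eef_pos: [0.6093, -0.0059, 0.1744]
tcp_rot: [0.974, -0.119, -0.194, -0.024]
contact_force: [0.3, -0.8, 0.4]
opening: 0.799
```

Run:
```python
from pl import *
R1=toolrot(-.243,-np.pi/8)
print(rel(p,R,[.609,-.0048,.1751],R1))
from plant import imaging
import cv2
a=imaging.read_camera("scene")["img"][200:300,200:360,::-1]
cv2.imwrite("pics/c2.png",cv2.resize(a,(800,500),interpolation=2))
```

```text
t 3.7 p [ 0.6093 -0.0059  0.1744] F [ 0.34 -0.79  0.41] open 0.799 q [-0.18  0.49  1.79  0.03  1.26  0.05] dq 0.012
(array([-0.8, -1. , -0.4]), array([-0.0002,  0.    ,  0.0001]))
```

View pics/c2.png

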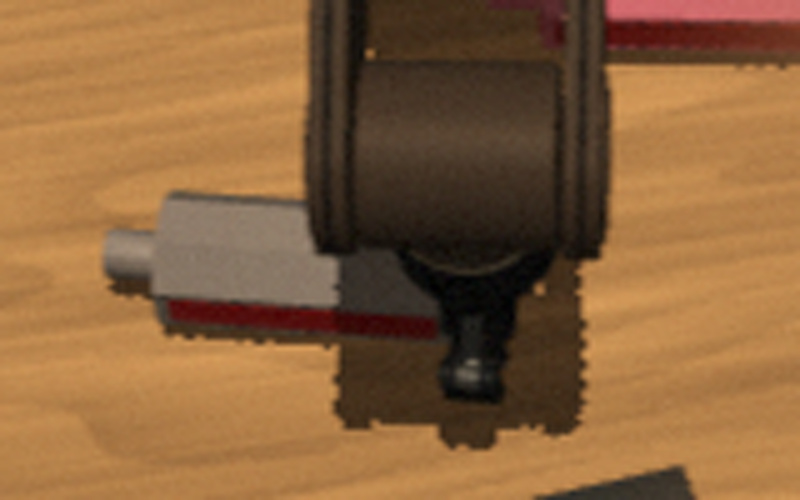

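Call:
apply_moves --steps '[{"tx": 0, "ty": 0, "tz": 0, "wx": 0, "wy": 0, "wz": 0}, {"tx": 0, "ty": 0, "tz": 0, "wx": 0, "wy": 0, "wz": 0}, {"tx": 0, "ty": 0, "tz": 0, "wx": 0, "wy": 0, "wz": 0}, {"tx": 0, "ty": 0, "tz": 0, "wx": 0, "wy": 0, "wz": 0}, {"tx": 0, "ty": 0, "tz": 0, "wx": 0, "wy": 0, "wz": 0}, {"tx": 0, "ty": 0, "tz": 0, "wx": 0, "wy": 0, "wz": 0}, {"tx": 0, "ty": 0, "tz": 0, "wx": 0, "wy": 0, "wz": 0}, {"tx": 0, "ty": 0, "tz": 0, "wx": 0, "wy": 0, "wz": 0}]' --hand 0 --force 50

```text
time: 4.55
eef_pos: [0.6095, -0.0059, 0.1751]
tcp_rot: [0.974, -0.119, -0.193, -0.024]
contact_force: [0.7, -0.2, 5.0]
opening: 0.262
```

Run:
```python
from pl import *
# roll rows: in tool start frame, spindle axis -toolY. centre at tool z=.157 from TCP
R0=R;C0=p+R.apply([0,0,.157])
print("C0",C0, "gap", .085*s["opening"])
yax=R0.apply([0,1,0]);e=np.cross([0,0,1.],-yax) ; e=np.cross(-yax,[0,0,1.]);print("e",e.round(3))
piv=C0-.01243*e-np.array([0,0,.030])
for k in range(1,11):
    th=np.radians(4.5*k);Q=Ro.from_rotvec(yax*th)
    p1=piv+Q.apply(p-piv)+[0,0,.0004]
    print(k,rel(p,R0,p1,Q*R0), (piv+Q.apply(C0-piv)).round(4))
```

```text
t 4.55 p [ 0.6095 -0.0059  0.1751] F [ 0.75 -0.15  5.04] open 0.262 q [-0.18  0.49  1.79  0.03  1.26  0.05] dq 0.002
C0 [0.55122853 0.00854764 0.02997117] gap 0.022236238410336836
e [ 0.971 -0.241  0.   ]
1 (array([-15. ,  -0. ,   0.2]), array([ 0.    ,  0.0785, -0.    ])) [0.5489 0.0091 0.0309]
2 (array([-29.8,  -0. ,   2. ]), array([ 0.    ,  0.1571, -0.    ])) [0.5465 0.0097 0.0315]
3 (array([-44.4,  -0. ,   4.9]), array([0.    , 0.2356, 0.    ])) [0.5441 0.0103 0.032 ]
4 (array([-58.7,  -0. ,   8.9]), array([-0.    ,  0.3142, -0.    ])) [0.5416 0.0109 0.0323]
5 (array([-72.7,  -0. ,  14. ]), array([-0.    ,  0.3927, -0.    ])) [0.5392 0.0115 0.0324]
6 (array([-86.2,  -0. ,  20.3]), array([ 0.    ,  0.4712, -0.    ])) [0.5367 0.0121 0.0323]
7 (array([-99.2,  -0. ,  27.5]), array([0.    , 0.5498, 0.    ])) [0.5342 0.0128 0.032 ]
8 (array([-111.5,   -0. ,   35.8]), array([-0.    ,  0.6283, -0.    ])) [0.5318 0.0134 0.0315]
9 (array([-123.2,   -0. ,   45. ]), array([ 0.    ,  0.7069, -0.    ])) [0.5294 0.014  0.0309]
10 (array([-134.1,   -0. ,   55.1]), array([ 0.    ,  0.7854, -0.    ])) [0.5271 0.0145 0.03  ]
```

Call:
apply_moves --steps '[{"tx": -15, "ty": 0, "tz": 0, "wx": 0, "wy": 0.0785, "wz": 0}, {"tx": -30, "ty": 0, "tz": 2, "wx": 0, "wy": 0.157, "wz": 0}, {"tx": -44.5, "ty": 0, "tz": 5, "wx": 0, "wy": 0.2355, "wz": 0}, {"tx": -58.5, "ty": 0, "tz": 9, "wx": 0, "wy": 0.314, "wz": 0}, {"tx": -72.5, "ty": 0, "tz": 14, "wx": 0, "wy": 0.3925, "wz": 0}, {"tx": -86, "ty": 0, "tz": 20, "wx": 0, "wy": 0.471, "wz": 0}, {"tx": -99, "ty": 0, "tz": 27.5, "wx": 0, "wy": 0.55, "wz": 0}, {"tx": -111.5, "ty": 0, "tz": 36, "wx": 0, "wy": 0.628, "wz": 0}, {"tx": -123, "ty": 0, "tz": 45, "wx": 0, "wy": 0.707, "wz": 0}, {"tx": -134, "ty": 0, "tz": 55, "wx": 0, "wy": 0.785, "wz": 0}, {"tx": -134, "ty": 0, "tz": 55, "wx": 0, "wy": 0.785, "wz": 0}, {"tx": -134, "ty": 0, "tz": 55, "wx": 0, "wy": 0.785, "wz": 0}]'

```text
time: 5.75
eef_pos: [0.4685, 0.0291, 0.175]
tcp_rot: [0.974, -0.119, 0.193, 0.023]
contact_force: [-1.2, 1.0, 2.3]
opening: 0.259
```

Run:
```python
from pl import *
print("C",p+R.apply([0,0,.157]),np.degrees(np.arctan2(R.as_matrix()[0,2],-R.as_matrix()[2,2])))
from plant import imaging
import cv2
a=imaging.read_camera("scene")["img"][190:290,190:350,::-1]
cv2.imwrite("pics/c3.png",cv2.resize(a,(800,500),interpolation=2))
```

```text
t 5.75 p [0.4685 0.0291 0.175 ] F [-1.23  1.    2.34] open 0.259 q [-0.15  0.13  2.27 -0.1   0.36  0.18] dq 0.02
C [0.52672479 0.01473285 0.02993162] 21.876826169522662
```

View pics/c3.png

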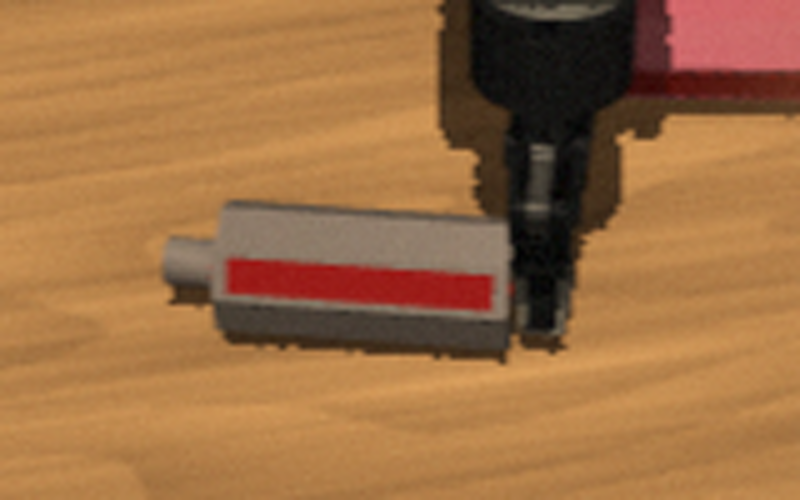

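Run:
```python
from pl import *
J=p+R.apply([0,0,.157]);C=J-.086*np.array([np.sin(.243),np.cos(.243),0]);print(C)
C1=np.array([.6038,-.0577,C[2]+.0003]);
print(C1)
for k in range(1,11):
    f=k/10;Q=Ro.from_rotvec([0,0,.333*f]);Ck=C+(C1-C)*f
    pk=Ck+Q.apply(p-C);print(rel(p,R,pk,Q*R))
```

```text
t 5.8 p [0.4687 0.0291 0.1751] F [-1.35  1.62  3.34] open 0.265 q [-0.15  0.13  2.27 -0.1   0.36  0.18] dq 0.01
[ 0.50618868 -0.06877934  0.02995245]
[ 0.6038     -0.0577      0.03025245]
(array([ 5.9, -1.4,  2.4]), array([ 0.0127, -0.    , -0.0308]))
(array([11.9, -2.7,  4.8]), array([ 0.0254, -0.    , -0.0616]))
(array([17.9, -3.9,  7.3]), array([ 0.0381, -0.    , -0.0923]))
(array([24. , -5. ,  9.8]), array([ 5.090e-02, -1.000e-04, -1.231e-01]))
(array([30.2, -6. , 12.3]), array([ 6.360e-02, -1.000e-04, -1.539e-01]))
(array([36.5, -6.9, 14.9]), array([ 7.630e-02, -1.000e-04, -1.847e-01]))
(array([42.8, -7.8, 17.5]), array([ 8.900e-02, -1.000e-04, -2.154e-01]))
(array([49.2, -8.6, 20.1]), array([ 1.017e-01, -1.000e-04, -2.462e-01]))
(array([55.7, -9.3, 22.7]), array([ 1.144e-01, -1.000e-04, -2.770e-01]))
(array([62.3, -9.9, 25.4]), array([ 1.271e-01, -1.000e-04, -3.078e-01]))
```

Call:
apply_moves --steps '[{"tx": 6, "ty": -1.4, "tz": 2.4, "wx": 0.0127, "wy": 0, "wz": -0.0308}, {"tx": 11.9, "ty": -2.7, "tz": 4.8, "wx": 0.0254, "wy": 0, "wz": -0.0616}, {"tx": 17.9, "ty": -3.9, "tz": 7.3, "wx": 0.0381, "wy": 0, "wz": -0.0923}, {"tx": 24, "ty": -5, "tz": 9.8, "wx": 0.051, "wy": 0, "wz": -0.123}, {"tx": 30.2, "ty": -6, "tz": 12.3, "wx": 0.0636, "wy": 0, "wz": -0.154}, {"tx": 36.5, "ty": -6.9, "tz": 14.9, "wx": 0.0763, "wy": 0, "wz": -0.1847}, {"tx": 42.8, "ty": -7.8, "tz": 17.5, "wx": 0.089, "wy": 0, "wz": -0.2154}, {"tx": 49.2, "ty": -8.6, "tz": 20.1, "wx": 0.1017, "wy": 0, "wz": -0.2462}, {"tx": 55.7, "ty": -9.3, "tz": 22.7, "wx": 0.1144, "wy": 0, "wz": -0.277}, {"tx": 62.3, "ty": -9.9, "tz": 25.4, "wx": 0.1271, "wy": 0, "wz": -0.3078}, {"tx": 62.3, "ty": -9.9, "tz": 25.4, "wx": 0.1271, "wy": 0, "wz": -0.3078}, {"tx": 62.3, "ty": -9.9, "tz": 25.4, "wx": 0.1271, "wy": 0, "wz": -0.3078}]'

```text
time: 7.0
eef_pos: [0.5366, 0.0222, 0.1751]
tcp_rot: [0.98, 0.044, 0.195, -0.008]
contact_force: [1.2, -0.5, -1.1]
opening: 0.261
```

Run:
```python
from pl import *
print("C",p+R.apply([0,0,.157]),R.as_matrix().round(3))
from plant import imaging
import cv2
a=imaging.read_camera("scene")["img"][210:350,190:390,::-1]
cv2.imwrite("pics/c4.png",cv2.resize(a,(800,560),interpolation=2))
```

```text
t 7.0 p [0.5366 0.0222 0.1751] F [ 1.16 -0.46 -1.15] open 0.261 q [-0.16  0.26  2.11  0.24  0.4  -0.46] dq 0.007
C [0.59643577 0.02750794 0.03000379] [[ 0.92   0.09   0.381]
 [ 0.083 -0.996  0.034]
 [ 0.383  0.001 -0.924]]
```

View pics/c4.png

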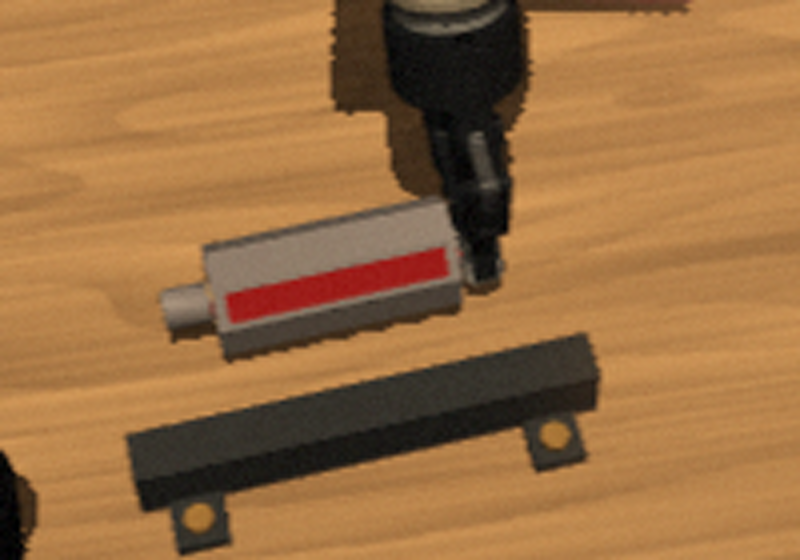

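Call:
apply_moves --steps '[{"tx": 0, "ty": 0, "tz": 0, "wx": 0, "wy": 0, "wz": 0}, {"tx": 0, "ty": 0, "tz": 0, "wx": 0, "wy": 0, "wz": 0}, {"tx": 0, "ty": 0, "tz": 0, "wx": 0, "wy": 0, "wz": 0}, {"tx": 0, "ty": 0, "tz": 0, "wx": 0, "wy": 0, "wz": 0}, {"tx": 0, "ty": 0, "tz": 0, "wx": 0, "wy": 0, "wz": 0}]' --hand 0.52

```text
time: 7.55
eef_pos: [0.5362, 0.0224, 0.1754]
tcp_rot: [0.98, 0.044, 0.195, -0.009]
contact_force: [-0.2, -0.2, -0.1]
opening: 0.523
```

Run:
```python
from pl import *
J=p+R.apply([0,0,.157]);yax=R.apply([0,1,0])
for k in range(1,11):
    Q=Ro.from_rotvec(-yax*np.radians(4.5*k));lift=[0,0,.003*np.sin(np.pi*k/10)]
    print(rel(p,R,J+Q.apply(p-J)+lift,Q*R))
```

```text
t 7.55 p [0.5362 0.0224 0.1754] F [-0.18 -0.18 -0.09] open 0.523 q [-0.16  0.26  2.11  0.24  0.4  -0.46] dq 0.003
(array([12.7, -0. , -0.4]), array([-0.    , -0.0785, -0.    ]))
(array([25.2, -0. ,  0.3]), array([-0.    , -0.1571,  0.    ]))
(array([37.6, -0. ,  2.1]), array([ 0.    , -0.2356,  0.    ]))
(array([49.6, -0. ,  5. ]), array([-0.    , -0.3142,  0.    ]))
(array([61.2, -0. ,  9.2]), array([ 0.    , -0.3927, -0.    ]))
(array([72.4, -0. , 14.5]), array([ 0.    , -0.4712, -0.    ]))
(array([83. , -0. , 20.9]), array([ 0.    , -0.5498,  0.    ]))
(array([93. , -0. , 28.4]), array([ 0.    , -0.6283, -0.    ]))
(array([102.3,  -0. ,  36.8]), array([ 0.    , -0.7069,  0.    ]))
(array([111.,   0.,  46.]), array([ 0.    , -0.7854,  0.    ]))
```

Call:
apply_moves --steps '[{"tx": 12.7, "ty": 0, "tz": -0.4, "wx": 0, "wy": -0.0785, "wz": 0}, {"tx": 25.2, "ty": 0, "tz": 0.3, "wx": 0, "wy": -0.157, "wz": 0}, {"tx": 37.6, "ty": 0, "tz": 2, "wx": 0, "wy": -0.2355, "wz": 0}, {"tx": 49.6, "ty": 0, "tz": 5, "wx": 0, "wy": -0.314, "wz": 0}, {"tx": 61.2, "ty": 0, "tz": 9.2, "wx": 0, "wy": -0.3925, "wz": 0}, {"tx": 72.4, "ty": 0, "tz": 14.5, "wx": 0, "wy": -0.471, "wz": 0}, {"tx": 83, "ty": 0, "tz": 21, "wx": 0, "wy": -0.55, "wz": 0}, {"tx": 93, "ty": 0, "tz": 28.4, "wx": 0, "wy": -0.628, "wz": 0}, {"tx": 102.3, "ty": 0, "tz": 36.8, "wx": 0, "wy": -0.707, "wz": 0}, {"tx": 111, "ty": 0, "tz": 46, "wx": 0, "wy": -0.785, "wz": 0}, {"tx": 111, "ty": 0, "tz": 46, "wx": 0, "wy": -0.785, "wz": 0}, {"tx": 111, "ty": 0, "tz": 46, "wx": 0, "wy": -0.785, "wz": 0}]'

```text
time: 8.75
eef_pos: [0.6558, 0.0333, 0.1749]
tcp_rot: [0.98, 0.044, -0.194, 0.009]
contact_force: [0.5, -0.1, 0.5]
opening: 0.52
```

Run:
```python
from pl import *
print("J",p+R.apply([0,0,.157]),R.as_matrix().round(3))
from plant import imaging
import cv2
a=imaging.read_camera("scene")["img"][210:350,190:390,::-1]
cv2.imwrite("pics/c5.png",cv2.resize(a,(800,560),interpolation=2))
```

```text
t 8.75 p [0.6558 0.0333 0.1749] F [ 0.55 -0.08  0.51] open 0.52 q [-0.1   0.57  1.66 -0.07  1.3  -0.15] dq 0.018
J [0.59605559 0.02786428 0.02976094] [[ 0.92   0.09  -0.38 ]
 [ 0.083 -0.996 -0.034]
 [-0.382 -0.    -0.924]]
```

View pics/c5.png

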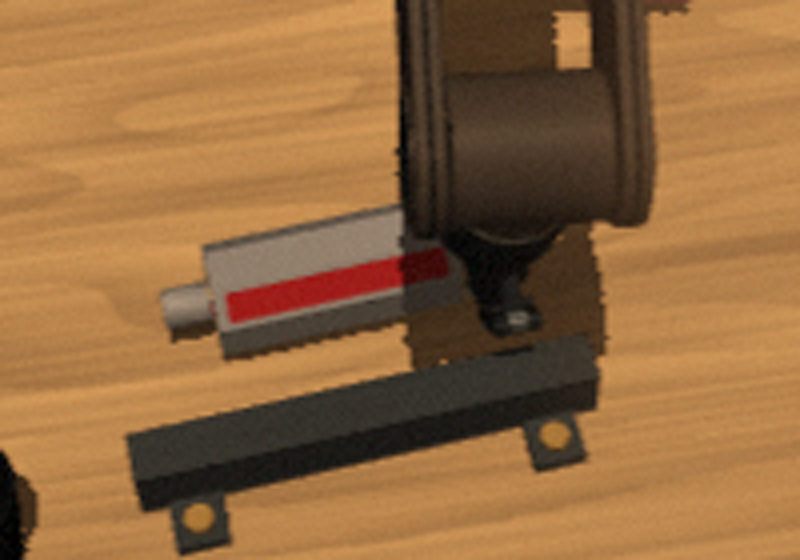

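Spindle unmoved, tool now tilted the other way. Regrip and roll again.

Call:
apply_moves --steps '[{"tx": 0, "ty": 0, "tz": 0, "wx": 0, "wy": 0, "wz": 0}, {"tx": 0, "ty": 0, "tz": 0, "wx": 0, "wy": 0, "wz": 0}, {"tx": 0, "ty": 0, "tz": 0, "wx": 0, "wy": 0, "wz": 0}, {"tx": 0, "ty": 0, "tz": 0, "wx": 0, "wy": 0, "wz": 0}, {"tx": 0, "ty": 0, "tz": 0, "wx": 0, "wy": 0, "wz": 0}, {"tx": 0, "ty": 0, "tz": 0, "wx": 0, "wy": 0, "wz": 0}]' --hand 0 --force 50

```text
time: 9.4
eef_pos: [0.656, 0.0332, 0.1757]
tcp_rot: [0.98, 0.044, -0.195, 0.009]
contact_force: [-0.3, 0.6, 2.6]
opening: 0.264
```

Call:
apply_moves --steps '[{"tx": -15, "ty": 0, "tz": 0, "wx": 0, "wy": 0.0785, "wz": 0}, {"tx": -30, "ty": 0, "tz": 2, "wx": 0, "wy": 0.157, "wz": 0}, {"tx": -44.5, "ty": 0, "tz": 5, "wx": 0, "wy": 0.2355, "wz": 0}, {"tx": -58.5, "ty": 0, "tz": 9, "wx": 0, "wy": 0.314, "wz": 0}, {"tx": -72.5, "ty": 0, "tz": 14, "wx": 0, "wy": 0.3925, "wz": 0}, {"tx": -86, "ty": 0, "tz": 20, "wx": 0, "wy": 0.471, "wz": 0}, {"tx": -99, "ty": 0, "tz": 27.5, "wx": 0, "wy": 0.55, "wz": 0}, {"tx": -111.5, "ty": 0, "tz": 36, "wx": 0, "wy": 0.628, "wz": 0}, {"tx": -123, "ty": 0, "tz": 45, "wx": 0, "wy": 0.707, "wz": 0}, {"tx": -134, "ty": 0, "tz": 55, "wx": 0, "wy": 0.785, "wz": 0}, {"tx": -134, "ty": 0, "tz": 55, "wx": 0, "wy": 0.785, "wz": 0}, {"tx": -134, "ty": 0, "tz": 55, "wx": 0, "wy": 0.785, "wz": 0}]'

```text
time: 10.6
eef_pos: [0.5115, 0.02, 0.1758]
tcp_rot: [0.98, 0.044, 0.194, -0.009]
contact_force: [-3.1, -0.5, 2.1]
opening: 0.262
```

Run:
```python
from pl import *
print("J",p+R.apply([0,0,.157]),R.as_matrix().round(3))
from plant import imaging
import cv2
a=imaging.read_camera("scene")["img"][210:350,190:390,::-1]
cv2.imwrite("pics/c6.png",cv2.resize(a,(800,560),interpolation=2))
```

```text
t 10.6 p [0.5115 0.02   0.1758] F [-3.14 -0.53  2.12] open 0.262 q [-0.17  0.21  2.17  0.26  0.4  -0.49] dq 0.016
J [0.57113614 0.02538703 0.03065338] [[ 0.921  0.09   0.38 ]
 [ 0.083 -0.996  0.034]
 [ 0.381 -0.    -0.924]]
```

View pics/c6.png

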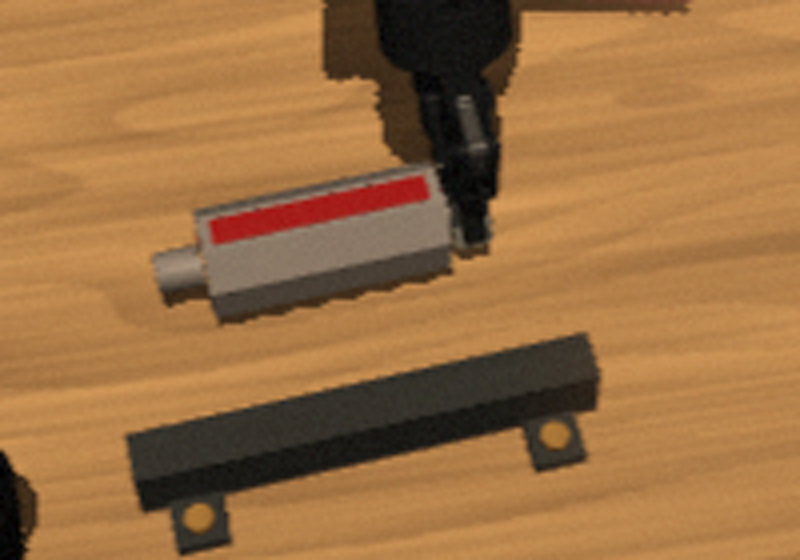

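Call:
apply_moves --steps '[{"tx": 0, "ty": 0, "tz": 0, "wx": 0, "wy": 0, "wz": 0}, {"tx": 0, "ty": 0, "tz": 0, "wx": 0, "wy": 0, "wz": 0}, {"tx": 0, "ty": 0, "tz": 0, "wx": 0, "wy": 0, "wz": 0}, {"tx": 0, "ty": 0, "tz": 0, "wx": 0, "wy": 0, "wz": 0}, {"tx": 0, "ty": 0, "tz": -20, "wx": 0, "wy": 0, "wz": 0}, {"tx": 0, "ty": 0, "tz": -50, "wx": 0, "wy": 0, "wz": 0}, {"tx": 0, "ty": 0, "tz": -80, "wx": 0, "wy": 0, "wz": 0}, {"tx": 0, "ty": 0, "tz": -80, "wx": 0, "wy": 0, "wz": 0}, {"tx": 0, "ty": 0, "tz": -80, "wx": 0, "wy": 0, "wz": 0}]' --hand 0.52

```text
time: 11.55
eef_pos: [0.4814, 0.0174, 0.2502]
tcp_rot: [0.98, 0.044, 0.196, -0.009]
contact_force: [1.2, 0.9, 0.7]
opening: 0.518
```

Run:
```python
from pl import *
n=np.array([np.cos(.09),np.sin(.09),0])
for phi in(.09-np.pi/2,.09+np.pi/2):
    R1=toolrot(phi,0);p1=np.array([.5789,-.0603,0])-.075*n;p1[2]=.27
    print(p1,rel(p,R,p1,R1))
```

```text
t 11.55 p [0.4814 0.0174 0.2502] F [1.22 0.9  0.65] open 0.518 q [-0.19 -0.    2.23  0.21  0.55 -0.44] dq 0.037
[ 0.50420355 -0.06704089  0.27      ] (array([ 21.5,  86.2, -12.4]), array([-0.3088, -0.3096,  1.5489]))
[ 0.50420355 -0.06704089  0.27      ] (array([ 21.5,  86.2, -12.4]), array([ 0.3096, -0.3088, -1.5483]))
```

Call:
apply_moves --steps '[{"tx": 21.5, "ty": 86, "tz": -12.5, "wx": -0.309, "wy": -0.31, "wz": 1.549}, {"tx": 21.5, "ty": 86, "tz": -12.5, "wx": -0.309, "wy": -0.31, "wz": 1.549}, {"tx": 21.5, "ty": 86, "tz": -12.5, "wx": -0.309, "wy": -0.31, "wz": 1.549}, {"tx": 21.5, "ty": 86, "tz": -12.5, "wx": -0.309, "wy": -0.31, "wz": 1.549}, {"tx": 21.5, "ty": 86, "tz": -12.5, "wx": -0.309, "wy": -0.31, "wz": 1.549}, {"tx": 21.5, "ty": 86, "tz": -12.5, "wx": -0.309, "wy": -0.31, "wz": 1.549}, {"tx": 21.5, "ty": 86, "tz": -12.5, "wx": -0.309, "wy": -0.31, "wz": 1.549}, {"tx": 21.5, "ty": 86, "tz": -12.5, "wx": -0.309, "wy": -0.31, "wz": 1.549}, {"tx": 21.5, "ty": 86, "tz": -12.5, "wx": -0.309, "wy": -0.31, "wz": 1.549}, {"tx": 21.5, "ty": 86, "tz": -12.5, "wx": -0.309, "wy": -0.31, "wz": 1.549}, {"tx": 21.5, "ty": 86, "tz": -12.5, "wx": -0.309, "wy": -0.31, "wz": 1.549}, {"tx": 21.5, "ty": 86, "tz": -12.5, "wx": -0.309, "wy": -0.31, "wz": 1.549}]' --hand 0.9

```text
time: 12.75
eef_pos: [0.504, -0.0669, 0.2675]
tcp_rot: [0.738, -0.675, -0.003, 0.001]
contact_force: [0.1, 0.0, -0.5]
opening: 0.895
```

Run:
```python
from pl import *
n=np.array([np.cos(.09),np.sin(.09),0])
R1=toolrot(.09-np.pi/2,0);p1=np.array([.5789,-.0603,0])-.075*n;p1[2]=.182
print(rel(p,R,p1,R1))
from plant import imaging
import cv2
a=imaging.read_camera("scene")["img"][200:350,180:380,::-1]
cv2.imwrite("pics/c7.png",cv2.resize(a,(800,600),interpolation=2))
```

```text
t 12.75 p [ 0.504  -0.0669  0.2675] F [ 0.11  0.01 -0.48] open 0.895 q [-0.33  0.08  2.08 -0.    0.98  1.15] dq 0.072
(array([ 0.4, -0.7, 85.5]), array([ 0.005 ,  0.0022, -0.    ]))
```

View pics/c7.png

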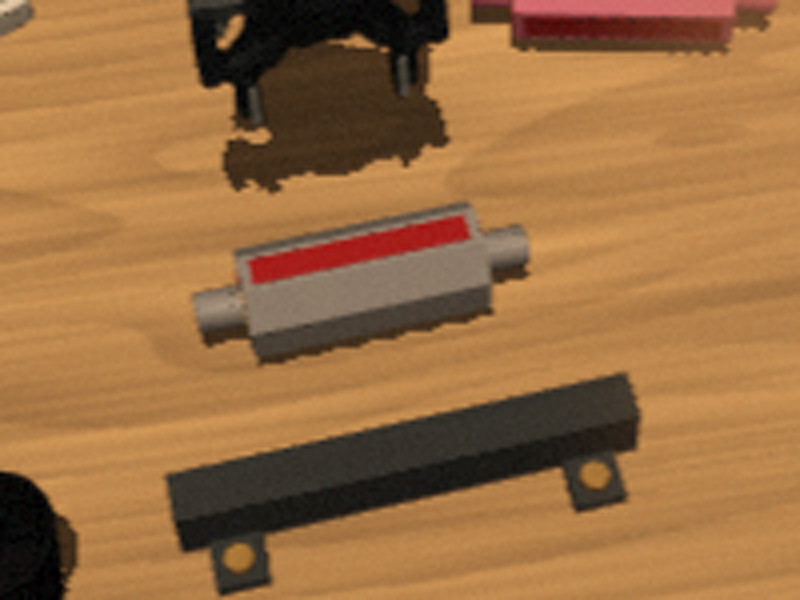

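Call:
apply_moves --steps '[{"tx": 0, "ty": 0, "tz": 40, "wx": 0.005, "wy": 0.002, "wz": 0}, {"tx": 0, "ty": 0, "tz": 70, "wx": 0.005, "wy": 0.002, "wz": 0}, {"tx": 0, "ty": 0, "tz": 85, "wx": 0.005, "wy": 0.002, "wz": 0}, {"tx": 0, "ty": 0, "tz": 85, "wx": 0.005, "wy": 0.002, "wz": 0}, {"tx": 0, "ty": 0, "tz": 85, "wx": 0.005, "wy": 0.002, "wz": 0}]'

```text
time: 13.3
eef_pos: [0.5039, -0.0668, 0.1841]
tcp_rot: [0.739, -0.674, 0.001, -0.0]
contact_force: [0.4, 0.6, 0.5]
opening: 0.905
```

Run:
```python
from pl import *
from h import *
n=np.array([np.cos(.09),np.sin(.09),0])
R1=toolrot(.09-np.pi/2,0);p1=np.array([.5789,-.0603,0])-.075*n;p1[2]=.182
print(rel(p,R,p1,R1))
from plant import imaging
D={c:imaging.read_camera(c) for c in("scene","top")}
m=graymask(D["scene"]["img"],(222,245,320,295),"sp");print(m.sum())
print(fit(SP,np.array([.579,-.060,.09]),.03,[(D["scene"],m)]))
a=D["scene"]["img"][200:350,180:380,::-1]
cv2.imwrite("pics/c8.png",cv2.resize(a,(800,600),interpolation=2))
```

```text
t 13.3 p [ 0.5039 -0.0668  0.1841] F [0.41 0.62 0.55] open 0.905 q [-0.33  0.23  2.11 -0.    0.8   1.15] dq 0.027
(array([ 0.2, -0.3,  2.1]), array([-0.0024, -0.0012,  0.0011]))
1788.0
(array([ 0.57854692, -0.05892546,  0.08624204]), np.float64(0.16183927709786375))
```

View pics/c8.png

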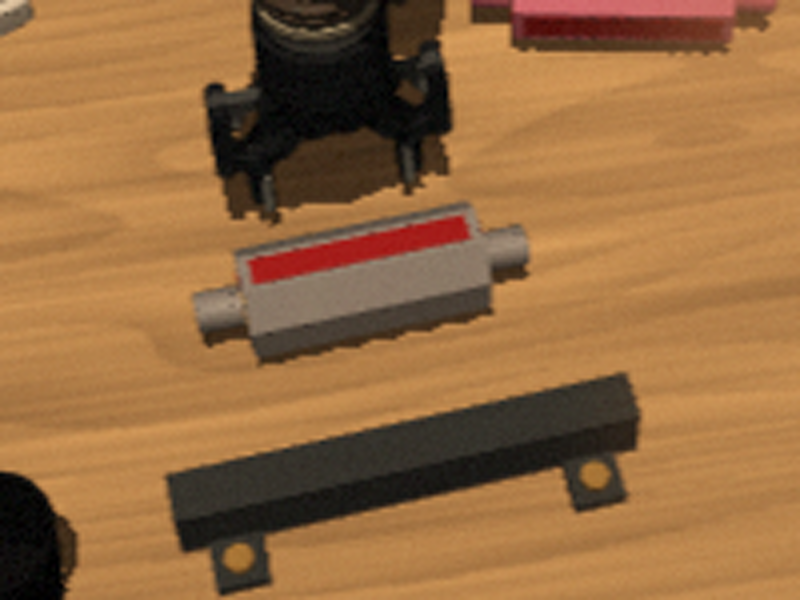

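Call:
apply_moves --steps '[{"tx": 0, "ty": -10, "tz": 4, "wx": 0, "wy": 0, "wz": 0}, {"tx": 0, "ty": -20, "tz": 4, "wx": 0, "wy": 0, "wz": 0}, {"tx": 0, "ty": -26, "tz": 4, "wx": 0, "wy": 0, "wz": 0}, {"tx": 0, "ty": -32, "tz": 4, "wx": 0, "wy": 0, "wz": 0}, {"tx": 0, "ty": -37, "tz": 4, "wx": 0, "wy": 0, "wz": 0}, {"tx": 0, "ty": -42, "tz": 4, "wx": 0, "wy": 0, "wz": 0}, {"tx": 0, "ty": -47, "tz": 4, "wx": 0, "wy": 0, "wz": 0}, {"tx": 0, "ty": -52, "tz": 4, "wx": 0, "wy": 0, "wz": 0}, {"tx": 0, "ty": -57, "tz": 4, "wx": 0, "wy": 0, "wz": 0}, {"tx": 0, "ty": -62, "tz": 4, "wx": 0, "wy": 0, "wz": 0}, {"tx": 0, "ty": -67, "tz": 4, "wx": 0, "wy": 0, "wz": 0}, {"tx": 0, "ty": -72, "tz": 4, "wx": 0, "wy": 0, "wz": 0}]'

```text
time: 14.6
eef_pos: [0.5759, -0.0603, 0.1804]
tcp_rot: [0.738, -0.675, 0.001, -0.001]
contact_force: [-2.9, -0.0, -0.4]
opening: 0.9
```

```bash
cat > chk.py <<'E'
from pl import *
from h import *
import sys
n=np.array([np.cos(.09),np.sin(.09),0])
from plant import imaging
D={c:imaging.read_camera(c) for c in("scene","top")}
a=D["scene"]["img"][200:350,180:380,::-1]
cv2.imwrite(sys.argv[1],cv2.resize(a,(800,600),interpolation=2))
print("tool along n to face", (np.array([.6834,-.0505,0])-p)@n)
E
python3 chk.py pics/c9.png
```

```text
t 14.6 p [ 0.5759 -0.0603  0.1804] F [-2.87 -0.01 -0.35] open 0.9 q [-0.28  0.36  1.94 -0.    0.84  1.2 ] dq 0.122
tool along n to face 0.10796914278554304
```

View pics/c9.png

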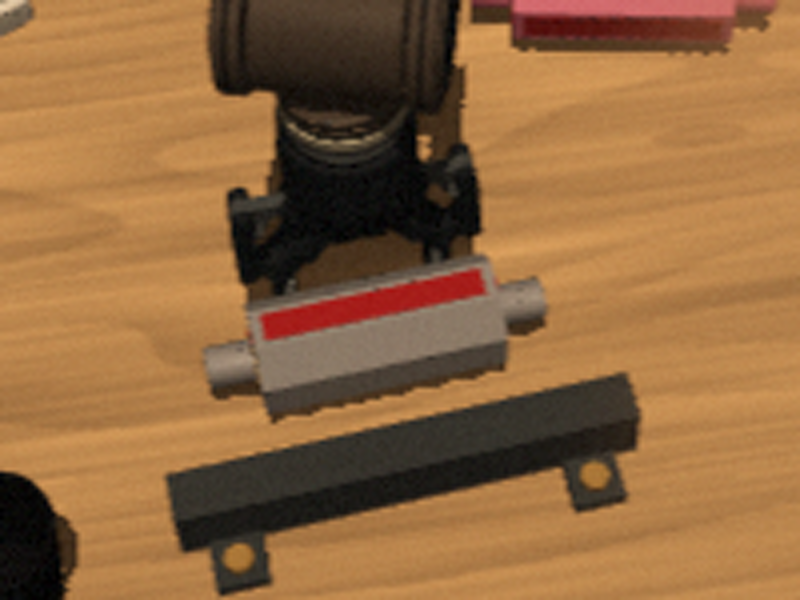

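Call:
apply_moves --steps '[{"tx": 0, "ty": -4, "tz": 0, "wx": 0, "wy": 0, "wz": 0}, {"tx": 0, "ty": -8, "tz": 0, "wx": 0, "wy": 0, "wz": 0}, {"tx": 0, "ty": -12, "tz": 0, "wx": 0, "wy": 0, "wz": 0}, {"tx": 0, "ty": -16, "tz": 0, "wx": 0, "wy": 0, "wz": 0}, {"tx": 0, "ty": -20, "tz": 0, "wx": 0, "wy": 0, "wz": 0}, {"tx": 0, "ty": -24, "tz": 0, "wx": 0, "wy": 0, "wz": 0}, {"tx": 0, "ty": -27, "tz": 0, "wx": 0, "wy": 0, "wz": 0}, {"tx": 0, "ty": -29, "tz": 0, "wx": 0, "wy": 0, "wz": 0}, {"tx": 0, "ty": -30, "tz": 0, "wx": 0, "wy": 0, "wz": 0}]'

```text
time: 15.6
eef_pos: [0.6056, -0.0577, 0.1807]
tcp_rot: [0.738, -0.675, 0.001, -0.001]
contact_force: [-2.3, -0.9, 0.1]
opening: 0.897
```

```bash
python3 chk.py pics/c10.png
```

```text
t 15.6 p [ 0.6056 -0.0577  0.1807] F [-2.27 -0.89  0.09] open 0.897 q [-0.26  0.42  1.86 -0.    0.86  1.22] dq 0.019
tool along n to face 0.07811294284792998
```

View pics/c10.png

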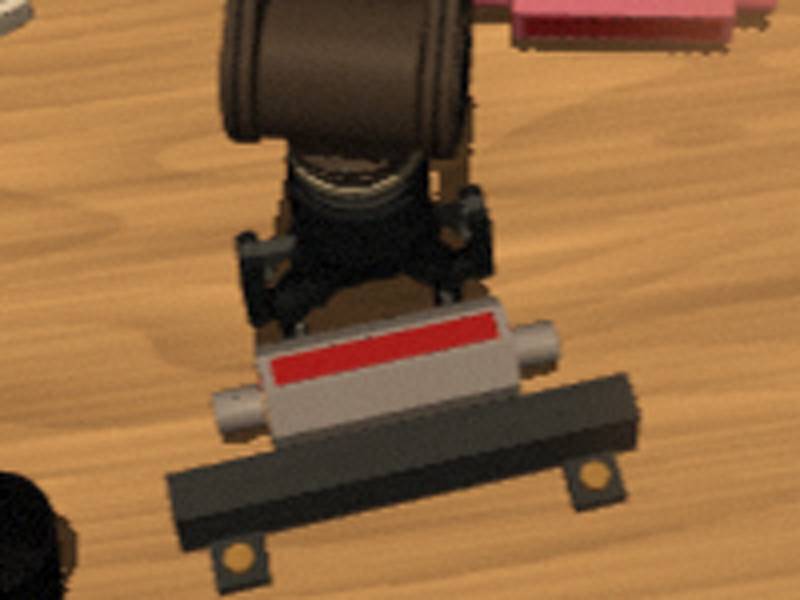

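Red is up, about 7 mm to go. Creep at 1 mm steps, watching the force.

Call:
apply_moves --steps '[{"tx": 0, "ty": -1, "tz": 0, "wx": 0, "wy": 0, "wz": 0}, {"tx": 0, "ty": -2, "tz": 0, "wx": 0, "wy": 0, "wz": 0}, {"tx": 0, "ty": -3, "tz": 0, "wx": 0, "wy": 0, "wz": 0}, {"tx": 0, "ty": -3.5, "tz": 0, "wx": 0, "wy": 0, "wz": 0}, {"tx": 0, "ty": -4, "tz": 0, "wx": 0, "wy": 0, "wz": 0}]'

```text
time: 16.2
eef_pos: [0.6094, -0.0573, 0.1807]
tcp_rot: [0.738, -0.675, 0.001, -0.001]
contact_force: [-2.6, -0.1, -0.5]
opening: 0.9
```

Call:
apply_moves --steps '[{"tx": 0, "ty": -0.5, "tz": 0, "wx": 0, "wy": 0, "wz": 0}, {"tx": 0, "ty": -1, "tz": 0, "wx": 0, "wy": 0, "wz": 0}]'

```text
time: 16.4
eef_pos: [0.6104, -0.0572, 0.1807]
tcp_rot: [0.738, -0.675, 0.001, -0.001]
contact_force: [-3.3, -0.1, -0.9]
opening: 0.899
```

Call:
apply_moves --steps '[{"tx": 0, "ty": -0.5, "tz": 0, "wx": 0, "wy": 0, "wz": 0}, {"tx": 0, "ty": -1, "tz": 0, "wx": 0, "wy": 0, "wz": 0}]'

```text
time: 16.6
eef_pos: [0.611, -0.0572, 0.1807]
tcp_rot: [0.738, -0.675, 0.001, 0.0]
contact_force: [-7.0, -0.9, 3.5]
opening: 0.9
```

Call:
apply_moves --steps '[{"tx": 0, "ty": -0.3, "tz": 0, "wx": 0, "wy": 0, "wz": 0}, {"tx": 0, "ty": -0.3, "tz": 0, "wx": 0, "wy": 0, "wz": 0}]'

```text
time: 16.8
eef_pos: [0.6111, -0.0572, 0.1807]
tcp_rot: [0.738, -0.675, 0.0, 0.001]
contact_force: [-7.4, -1.4, 2.2]
opening: 0.9
```

```bash
python3 chk.py pics/c11.png
```

```text
t 16.8 p [ 0.6111 -0.0572  0.1807] F [-7.37 -1.39  2.2 ] open 0.9 q [-0.26  0.43  1.85 -0.    0.86  1.22] dq 0.003
tool along n to face 0.07259760671100939
```

View pics/c11.png

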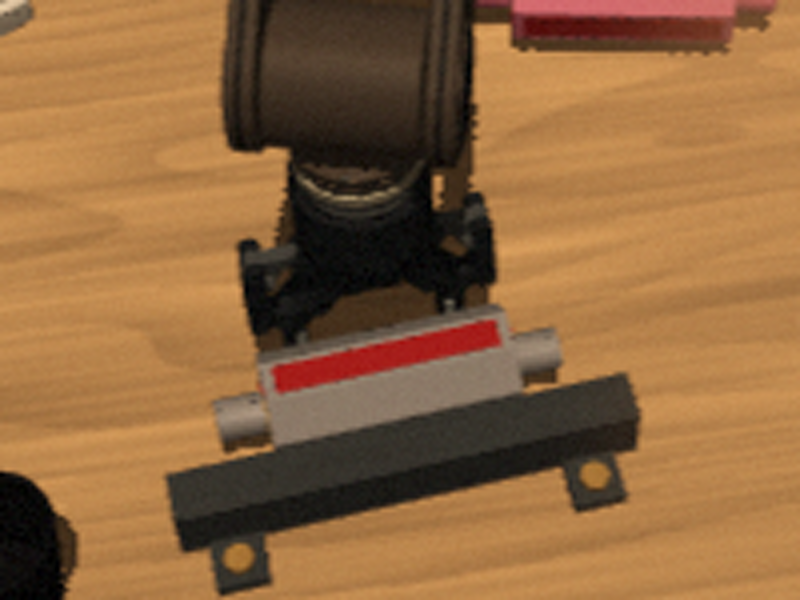

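Call:
apply_moves --steps '[{"tx": 0, "ty": -0.4, "tz": 0, "wx": 0, "wy": 0, "wz": 0}, {"tx": 0, "ty": -0.8, "tz": 0, "wx": 0, "wy": 0, "wz": 0}, {"tx": 0, "ty": -0.8, "tz": 0, "wx": 0, "wy": 0, "wz": 0}]'

```text
time: 17.2
eef_pos: [0.6115, -0.0572, 0.1806]
tcp_rot: [0.738, -0.674, -0.001, 0.001]
contact_force: [-9.9, -1.3, 4.9]
opening: 0.899
```

Call:
apply_moves --steps '[{"tx": 0, "ty": 3, "tz": 0, "wx": 0, "wy": 0, "wz": 0}, {"tx": 0, "ty": 15, "tz": 0, "wx": 0, "wy": 0, "wz": 0}, {"tx": 0, "ty": 40, "tz": 0, "wx": 0, "wy": 0, "wz": 0}, {"tx": 0, "ty": 70, "tz": -20, "wx": 0, "wy": 0, "wz": 0}, {"tx": 0, "ty": 90, "tz": -60, "wx": 0, "wy": 0, "wz": 0}, {"tx": 0, "ty": 100, "tz": -100, "wx": 0, "wy": 0, "wz": 0}, {"tx": -40, "ty": 100, "tz": -140, "wx": 0, "wy": 0, "wz": 0}, {"tx": -90, "ty": 100, "tz": -140, "wx": 0, "wy": 0, "wz": 0}, {"tx": -140, "ty": 100, "tz": -140, "wx": 0, "wy": 0, "wz": 0}, {"tx": -190, "ty": 100, "tz": -140, "wx": 0, "wy": 0, "wz": 0}, {"tx": -240, "ty": 100, "tz": -140, "wx": 0, "wy": 0, "wz": 0}, {"tx": -240, "ty": 100, "tz": -140, "wx": 0, "wy": 0, "wz": 0}]'

```text
time: 18.4
eef_pos: [0.4897, 0.1774, 0.3209]
tcp_rot: [0.74, -0.673, 0.002, -0.003]
contact_force: [-0.3, -1.1, -0.6]
opening: 0.905
```

Run:
```python
from pl import *
from h import *
from plant import imaging
D={c:imaging.read_camera(c) for c in("scene","top")}
cv2.imwrite("pics/ft.png",D["top"]["img"][:,:,::-1])
a=cv2.resize(D["scene"]["img"][255:345,200:360,::-1],(640,360),interpolation=2);b=cv2.resize(D["top"]["img"][140:220,275:407,::-1],(396,240),interpolation=2)
W=np.zeros((600,640,3),np.uint8);W[:360]=a;W[360:,:396]=b;cv2.imwrite("pics/f.png",W)
```

```text
t 18.4 p [0.4897 0.1774 0.3209] F [-0.26 -1.09 -0.62] open 0.905 q [0.15 0.03 2.03 0.   1.08 1.63] dq 0.054
```

View pics/f.png

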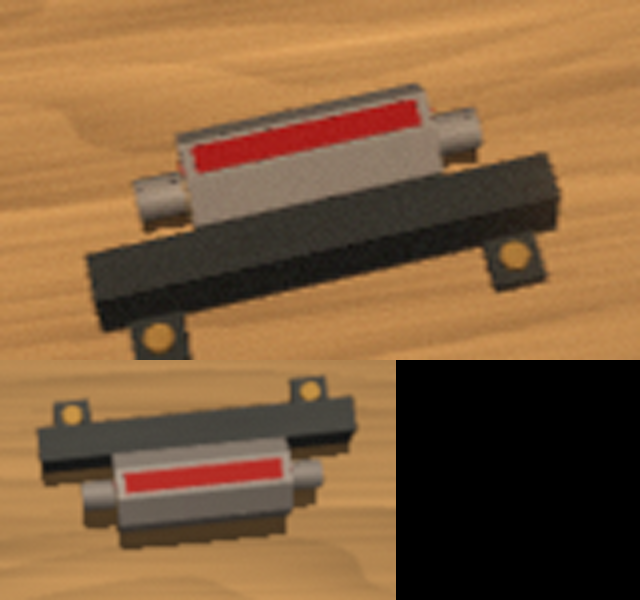

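View pics/ft.png

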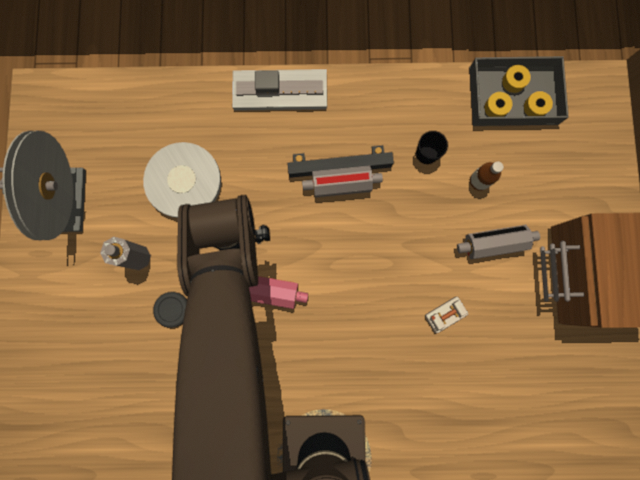

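Run:
```python
from h import *
from plant import imaging,readout
n=np.array([np.cos(.09),np.sin(.09),0]);tt=np.array([-n[1],n[0],0])
for c,roi in(("scene",(215,265,330,310)),("top",(300,160,390,200))):
    d=imaging.read_camera(c);hsv=cv2.cvtColor(d["img"],cv2.COLOR_RGB2HSV).astype(int)
    k=((hsv[...,0]<5)|(hsv[...,0]>173))&(hsv[...,1]>150)&(hsv[...,2]>90)
    v,u=np.nonzero(k);i=(u>roi[0])&(u<roi[2])&(v>roi[1])&(v<roi[3]);u,v=u[i],v[i]
    P=np.array([ray(a,b,.06,d) for a,b in zip(u,v)])[:,:2];m=P.mean(0)
    w,V=np.linalg.eigh(np.cov((P-m).T));a=V[:,1]*np.sign(V[1,1])
    dx=np.r_[m,0]-[.6834,-.0505,0]
    print(c,len(u),m,"yaw",np.arctan2(-a[0],a[1]),"from face",dx@n,"along",dx@tt)
```

```text
scene 385 [ 0.65154995 -0.05274349] yaw 0.08770114555490949 from face -0.0319227858978677 along 0.0006282296107533037
top 313 [ 0.65168694 -0.05316198] yaw 0.09325272537969463 from face -0.0318239596542328 along 0.00019911649437899347
```

Run:
```python
from plant import ctrl
print(ctrl.sign_off())
```

```text
the job is handed in; nothing more can be done
None
```

The spindle is red stripe up and flush along the front of the stop bar, and the job is handed in at about 18.5 s of the 48 s. No verdict came back.

**How it was done**
- I rolled it two flats back towards the robot, staying on the bench. I turned it by one journal held in the gripper, and between the two rolls I slid it forward and squared it to the bar.
- I then let go and pushed it forward with both open fingertips until it touched the bar. The wrist read 10 N at most at the readings I took.

**Last checks**
- **Position:** both cameras put the red stripe on top, with the spindle's centre 31.9 mm and 31.8 mm from the bar's face. Touching would be 30 mm, so it may be up to 2 mm off, which is within the calibration error and the 5 mm allowed.
- **Alignment:** the stripe's angle is 0.088 rad in one camera and 0.093 rad in the other, against about 0.09 rad for the bar. The centre is within 1 mm of the bar's middle.
- **Other objects:** by eye in the final top picture, the spare and every bystander not hidden by the arm sit where they started. The pink look-alike was partly hidden by the arm.
- **Disagreements:** the bar's silhouette fit failed because of its feet and shadow, so I read its corners by hand. The detector never reported the working spindle, so I found that one by colour and a shape fit.

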